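Wedge up the front of a hotplate stirrer and hold it

TASK

I want to wind the hotplate stirrer's two front screw feet, so take the weight off them: pick up the orange wedge, set it flat on the bench and push it, thin end first, squarely under the middle of the stirrer's front edge until both front feet just lift clear of the bench, by about 3 mm. Finish there, still holding the wedge in place, not letting go. Touch the stirrer with nothing but the wedge, do not shove it back or jack it up high, and leave the beaker on it and everything else on the bench as they stand.

Things in the scene. Friction and masses are not known exactly. Their poses are not given: they have to be found in the camera images.
- wedge: Orange plastic wedge, 140 long x 40 wide, 0.12 kg, smooth, lying flat on the bench. Origin at the centre of its underside; x points to the thin end, z up. Its top slopes evenly from 30 mm high at the thick end (x = -70) to 3 mm at the thin end (x = 70): 10 mm of push raises what rides on it 1.9 mm. Gripped by its upright sides (40 mm apart) at the ribbed thick end.
- wedge_tip (a point): Middle of the wedge's thin end, on its underside, 70 mm ahead of the wedge's origin.
- wedge_grip (a point): Point for gripping the wedge between its upright sides: 48 mm behind its origin (22 mm from the thick end), 13 mm above its underside; the wedge is 26 mm high there.
- stirrer: Pale grey hotplate stirrer loose on 4 feet, 220 deep (x) x 160 wide (y) x 94 high, 1.8 kg. Origin on the bench under its centre; x from its front (dark sloping panel, two knobs, towards the robot) to its back (white plate 150 x 150). Flat underside 11 mm up; front face 34 high at x = -110. Rubber pads 24 wide at x = -85 and 90, y = +-60 grip the bench; about 8 N on the wedge lifts the front.
- front_edge (a point): Middle of the lower front edge of the stirrer's base, 110 mm ahead of its centre towards the robot, 11 mm above the bench at the start; the wedge's slope meets this edge when the thin end is about 41 mm past it.
- foot_left (a point): Underside of the stirrer's front screw foot on its +y side; height 0 when it stands on the bench. 25 mm behind the front edge.
- foot_right (a point): Underside of the stirrer's front screw foot on its -y side; height 0 when it stands on the bench.
- beaker: Empty glass beaker, 68 wide, 90 high, standing on the stirrer's plate (plate top 94 mm above the bench). Origin at the centre of its underside.
- flask: Stoppered conical glass flask, 82 wide at the foot, about 142 high, standing on the bench. Origin at the centre of its underside. It and the wedge lie one on the left and one on the right; which is where varies.
- amber_bottle: Amber reagent bottle with black cap, 68 wide, 140 high, on the bench. Origin at the centre of its underside.
- jug: Clear plastic measuring jug with lid and a handle on its +y side, 132 wide, 155 high. Origin at the centre of its underside.
- funnel: Large white porcelain funnel standing mouth down, 150 wide, 200 high. Origin at the centre of its underside.
- spanner: Steel open-ended spanner, 150 long, lying flat on the bench. Its x axis runs along it.
- vial: Small glass vial with white cap, 28 wide, 50 high, on the bench. Origin at the centre of its underside.

How it is judged:
By the outcome, as a careful person would: the job done as asked, in the order asked, and still so for the second after the job is handed in, while the arm keeps its last pose, push and grip.
It also fails if it takes over 42 s, if anything falls off the work surface, if the arm or the gripper's body presses on something with over 40 N, if the wrist force passes 120 N, or if a joint passes its speed limit or range.

ROBOT

A 6-joint arm with a two-finger parallel gripper is mounted at the origin on the work surface. World frame = base frame: x ahead of the robot, y to its left, z up, the work surface at z = 0. Lengths are in m, angles in degrees, forces in N, time in s.
With the tool pointing down it reaches from about 0.25 to 0.725 m from the base axis. Payload 9.7 kg.
Tool frame: the origin (TCP) lies on the centre line of the jaws, within the pads' length; the fingertips stand 22 mm ahead of it and the grasp point (between the pads) lies 3 mm ahead of it; z points along the fingers, y is the direction in which the jaws open and shut (so a half turn about z gives the same grasp; the last joint's range is limited). The gripper opens to 85 mm and grips with 20 to 120 N. Pads are 22 mm wide; open, the fingers measure 114 mm over their backs; the gripper's body (76 mm by 85 mm) begins 54 mm behind the grasp point. The pads swing forward as they close: fully open they stand 13 mm farther back than shut.
Start: joints at [70.245, 4.979, 10.078, 95.1, 0, 90], TCP at [0.186, 0.518, 0.229] pointing down, gripper open.
Joint ranges: [-179.16, 179.16], [-48.56, 103.87], [-65.8, 70.77], [-126.05, 130.52], [-82.76, 87.17], [-180, 180]. Speed limits (degrees/s): [127.2, 127.2, 147.25, 180, 180, 180].

INTERFACE

Orientations are given as [roll, pitch, yaw] about the fixed x, y, z axes, in that order (R = Rz(yaw) Ry(pitch) Rx(roll)).
In Python, from workcell import get_obs, camera, camera_params, job_done gives the robot as it stands.
- The arm moves only by the tool servo_tool, never from a script. Its argument "steps" is a list of rows, each an object of numbers: "x", "y", "z": the shift along the world's x, y, z in mm; "yaw": the turn about the world's z in degrees. A call has 1 to 12 rows; each row is the pose to reach, as a shift and turn from the pose measured when the call began; what a row does not reach only later rows make up. A row lasts 1/8 s, in which the tool goes at most 62.5 mm and 10.7 degrees, less where a joint would pass 70% of its speed; a pose out of reach is approached as far as the arm can. A call with a gripper value outside its range is refused whole. "grip" is the finger opening in mm, from 0 to 85.4, set as the call begins (left out, the last holds). The fingers move at their own pace and stop on an object; "grip_force" is the grip in N (left out, the last holds). Time passes only in rows, so rows that repeat a pose let the fingers close. It gives the time, the measured TCP pose, the force and the opening at its end, in the units of the state.
- get_obs(): the state, without advancing time (a new reading comes with each control period).
- camera(name): name is "side" or "top"; returns (picture, depth): 480x640x3 uint8, red, green, blue; 480x640 float32, m along the optical axis (not along the pixel's ray), 0 where there is no reading.
- camera_params(name): a dict with "intrinsics" (3x3 intrinsics, pixels), "D" ([k1, k2, p1, p2, k3] as OpenCV has them; the pictures are not rectified), "rvec" (rotation vector, rad) and "tvec" (3), from world to camera coordinates, as OpenCV has them. Camera axes: x right, y down, z forward; pixel columns grow to the right and rows downward; lengths in m; the calibration is good to about 2 mm. A picture is of the moment at which its call begins. camera_params takes no time and is no camera call.
- job_done(): hands the job in, once; it reports no verdict.
The state is a dict: "time": time; "q": joint angles; "qd": joint speeds; "joint_efforts": joint torques, N m; "ee_pos": TCP position; "tcp_rot": TCP orientation; "wrist_force": force on the tool from outside, world axes, zero at the start; "torque": the same for the moment, N m; "opening": finger opening in m.
Only numpy, scipy, OpenCV 4.12 (cv2) and the standard library are available. Lean on these libraries where they do the work, as an engineer would, in place of code of your own. Each camera call takes 0.05 s, during which the arm holds its last target.

## Working session

There is one attempt and no reset: what is moved stays moved. The work goes in short steps, Python scripts to look and compute and a tool call to move; the robot and the scene stay as the last step left them, time stands still between calls to the robot, and variables do not carry over. Pictures are saved under pics/ and viewed, and the job is handed in when it is done.

Besides the shell and the picture viewer there is one more tool, called after "Emit:" by a JSON object that holds its "method" and its "body". servo_tool: Moves the arm, as the interface text tells. Its arguments: {"type":"object","properties":{"steps":{"type":"array"},"grip":{"type":"number"},"grip_force":{"type":"number"}},"required":["steps"]}

```bash
mkdir -p pics
python3 - <<'E'
from workcell import *
import cv2,numpy as np
print(get_obs())
for n in("side","top"):
    p,d=camera(n);cv2.imwrite(f"pics/{n}0.png",p[:,:,::-1]);np.savez(f"{n}0.npz",p=p,d=d);print(n,camera_params(n))
E
```

```text
{'time': 0.0, 'q': array([7.02435324e+01, 5.01253568e+00, 1.00357910e+01, 9.50996055e+01,
       7.42498164e-04, 8.99993780e+01]), 'qd': array([ 0.1277577 ,  0.00051523, -0.03041201,  0.03144381, -0.06778827,
        0.0499807 ]), 'joint_efforts': array([-3.00753141e-03, -5.20397723e+01,  4.64795494e+01,  1.66064186e-02,
       -1.05679114e-04, -1.11485843e-05]), 'ee_pos': array([0.1858339 , 0.51741763, 0.22858127]), 'tcp_rot': array([-1.79923650e+02, -7.43326329e-04,  1.60244153e+02]), 'wrist_force': array([-0.47482698,  0.41492817, -0.21729833]), 'torque': array([ 0.00295239, -0.00994059, -0.02819917]), 'opening': 0.08519318283809033}
side {'intrinsics': array([[455.46242606,   0.        , 308.02866478],
       [  0.        , 455.46242606, 241.03996165],
       [  0.        ,   0.        ,   1.        ]]), 'D': array([-0.09602654,  0.        ,  0.        ,  0.        ,  0.        ]), 'rvec': array([ 2.25804003, -0.34337214,  0.17643796]), 'tvec': array([-0.55161813,  0.17795905,  1.13110419])}
top {'intrinsics': array([[535.41455271,   0.        , 329.97676387],
       [  0.        , 535.41455271, 241.82772179],
       [  0.        ,   0.        ,   1.        ]]), 'D': array([-0.15721781,  0.        ,  0.        ,  0.        ,  0.        ]), 'rvec': array([ 2.15619146, -2.05899802,  0.22331244]), 'tvec': array([-0.0160255 ,  0.57913638,  1.13359035])}
```

View pics/side0.png

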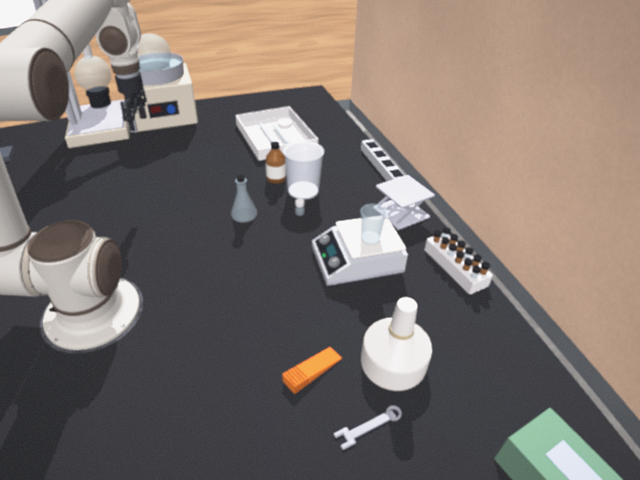

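View pics/top0.png

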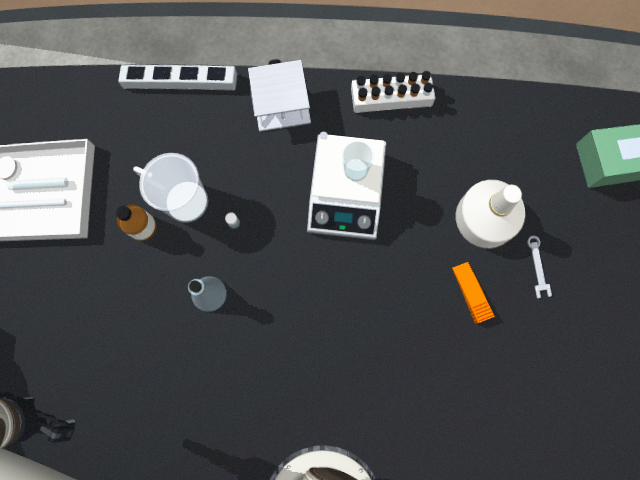

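The top view has +x up and +y left. The wedge is at about (473,293), thin end away from the robot. The stirrer is at about (346,187), with its panel edge at about (342,236).

```bash
cat > h.py <<'E'
import cv2,numpy as np
from workcell import *
def P(n):
    c=camera_params(n);R=cv2.Rodrigues(c['rvec'])[0];return c['intrinsics'],c['D'],R,c['tvec']
def plane(n,uv,z):
    K,D,R,t=P(n);u=cv2.undistortPoints(np.float64(uv).reshape(-1,1,2),K,D)[:,0]
    r=np.c_[u,np.ones(len(u))]@R; c=-R.T@t
    return c+r*((z-c[2])/r[:,2])[:,None]
def cloud(n,mask,d):
    v,u=np.nonzero(mask&(d>0));K,D,R,t=P(n)
    q=cv2.undistortPoints(np.float64(np.c_[u,v]).reshape(-1,1,2),K,D)[:,0]
    return (np.c_[q,np.ones(len(q))]*d[v,u][:,None]-t)@R, np.c_[u,v]
def proj(n,X):
    c=camera_params(n);return cv2.projectPoints(np.float64(X).reshape(-1,1,3),c['rvec'],c['tvec'],c['intrinsics'],c['D'])[0][:,0]
def orange(p):
    h=cv2.cvtColor(p,cv2.COLOR_RGB2HSV);return (h[...,0]>5)&(h[...,0]<22)&(h[...,1]>200)&(h[...,2]>120)
E
cat > a.py <<'E'
from h import *
for n in("top","side"):
    z=np.load(n+"0.npz");p,d=z['p'],z['d']
    m=orange(p).astype(np.uint8);k,l,s,_=cv2.connectedComponentsWithStats(m);i=1+np.argmax(s[1:,4]);m=l==i;print(n,s[i])
    X,uv=cloud(n,m,d);print(X.min(0),X.max(0))
    r=cv2.minAreaRect(np.float32(X[:,:2]*1000));print(r,cv2.boxPoints(r))
    im=cv2.resize(p[s[i][1]-10:s[i][1]+s[i][3]+10,s[i][0]-10:s[i][0]+s[i][2]+10],None,fx=6,fy=6,interpolation=cv2.INTER_CUBIC);cv2.imwrite(f"pics/w_{n}.png",im[:600,:800,::-1])
    # stirrer
    K=cloud(n,np.ones(d.shape,bool),d)[0]
    c=plane(n,[[346,187]] if n=="top" else [[360,255]],.05)[0];print('c',c)
    S=K[(abs(K[:,:2]-c[:2])<.16).all(1)&(K[:,2]>.085)&(K[:,2]<.1)];print(np.median(S[:,2]),cv2.minAreaRect(np.float32(S[:,:2]*1000)))
    S=K[(abs(K[:,:2]-c[:2])<.16).all(1)&(K[:,2]>.02)&(K[:,2]<.12)];r=cv2.minAreaRect(np.float32(S[:,:2]*1000));print(r,cv2.boxPoints(r))
z=np.load("top0.npz");cv2.imwrite("pics/s_top.png",cv2.resize(z['p'][120:250,290:410],None,fx=4.5,fy=4.5,interpolation=cv2.INTER_CUBIC)[:,:,::-1])
z=np.load("side0.npz");cv2.imwrite("pics/s_side.png",cv2.resize(z['p'][190:290,300:420],None,fx=6,fy=6,interpolation=cv2.INTER_CUBIC)[:,:,::-1])
E
python3 a.py
```

```text
top [ 452  262   43   61 1166]
[ 0.41669482 -0.37686576 -0.0044447 ] [ 0.5597209  -0.27731785  0.03319989]
((487.980712890625, -326.177490234375), (141.60598754882812, 50.84645080566406), 23.555482864379883) [[ 412.91742 -331.16818]
 [ 433.23755 -377.7778 ]
 [ 563.044   -321.1868 ]
 [ 542.7239  -274.57718]]
c [ 0.71307306 -0.02029097  0.05      ]
0.09449459549450466 ((747.3046264648438, -23.323776245117188), (148.59817504882812, 154.05111694335938), 86.13340759277344)
((714.9793090820312, -20.40308380126953), (158.88389587402344, 218.88873291015625), 86.1045913696289) [[ 600.39087   -92.22636 ]
 [ 818.7739   -107.09664 ]
 [ 829.56775    51.42019 ]
 [ 611.1847     66.290474]]
side [301 385   2   2   2]
[ 0.44826192 -0.36242291  0.00692265] [ 0.44985754 -0.36035895  0.01333223]
((449.05975341796875, -361.39093017578125), (2.6088171005249023, 0.0), 127.7069091796875) [[ 449.85754 -362.4229 ]
 [ 449.85754 -362.4229 ]
 [ 448.26196 -360.35895]
 [ 448.26196 -360.35895]]
c [ 0.71018777 -0.04961785  0.05      ]
0.09263220201644792 ((743.745849609375, -25.72325897216797), (154.5301055908203, 151.3166961669922), 85.33700561523438)
((716.117919921875, -22.438697814941406), (165.90501403808594, 221.85867309570312), 86.31531524658203) [[ 600.0869    -98.09079 ]
 [ 821.48694  -112.34866 ]
 [ 832.1489     53.213394]
 [ 610.7489     67.47127 ]]
```

View pics/w_top.png

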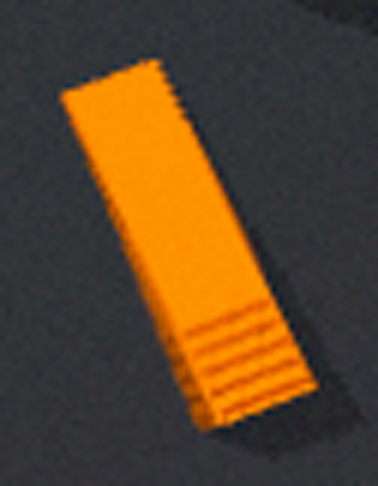

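View pics/s_top.png

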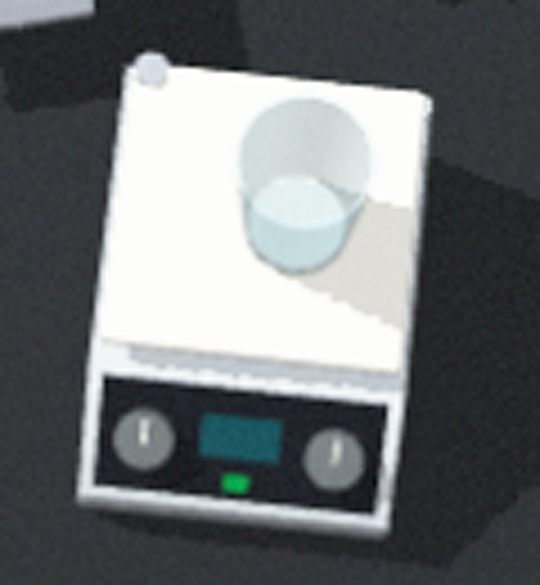

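View pics/s_side.png

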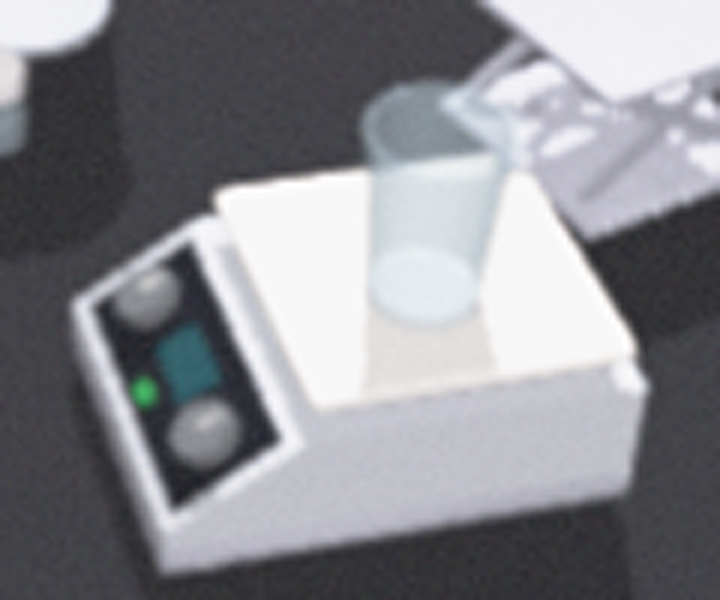

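Run:
```python
from h import *
np.set_printoptions(precision=4,suppress=True)
cv=lambda a,s,o:(np.array(a)+.5)/s-.5+o
w=cv([[62,93],[157,60],[217,425],[317,387]],6,[442,252])
W=np.r_[plane('top',w[:2],.003),plane('top',w[2:],.03)];print(W)
t=W[:2].mean(0);b=W[2:].mean(0);a=(t-b)[:2];print('wedge len',np.linalg.norm(a),'yaw',np.degrees(np.arctan2(a[1],a[0])),'mid',(t+b)/2,[np.linalg.norm((W[i]-W[i+1])[:2]) for i in(0,2)])
s=cv([[80,497],[388,524]],4.5,[290,120])
for z in(.034,.045):
    F=plane('top',s,z);print(z,F,np.linalg.norm(F[0]-F[1]))
B=cv([[80,505],[388,533]],4.5,[290,120]);print(plane('top',B,.011))
q=cv([[128,66],[430,95],[400,373],[103,342]],4.5,[290,120]);Q=plane('top',q,.094);print(Q)
s2=cv([[75,303],[165,522]],6,[300,190])
for z in(.034,.045): print('side',z,plane('side',s2,z))
print('bot',plane('side',cv([[160,573]],6,[300,190]),.011))
```

```text
[[ 0.5448 -0.2771  0.003 ]
 [ 0.5595 -0.3151  0.003 ]
 [ 0.4156 -0.331   0.03  ]
 [ 0.4312 -0.3699  0.03  ]]
wedge len 0.1397240243088122 yaw 22.88441813515941 mid [ 0.4878 -0.3233  0.0165] [np.float64(0.04069966183264204), np.float64(0.04186563007029062)]
0.034 [[ 0.6105  0.064   0.034 ]
 [ 0.6037 -0.0936  0.034 ]] 0.15776280567256593
0.045 [[ 0.6079  0.0634  0.045 ]
 [ 0.6012 -0.0927  0.045 ]] 0.15631234198738586
[[ 0.6117  0.0649  0.011 ]
 [ 0.6043 -0.0956  0.011 ]]
[[ 0.8223  0.0492  0.094 ]
 [ 0.814  -0.1046  0.094 ]
 [ 0.6662 -0.0927  0.094 ]
 [ 0.6752  0.0539  0.094 ]]
side 0.034 [[ 0.6112  0.0649  0.034 ]
 [ 0.6032 -0.0865  0.034 ]]
side 0.045 [[ 0.607   0.0527  0.045 ]
 [ 0.5991 -0.0968  0.045 ]]
bot [[ 0.5991 -0.0943  0.011 ]]
```

Emit:
{"method": "servo_tool", "body": {"steps": [{"x":8,"y":-25,"z":10,"yaw":3},{"x":16,"y":-50,"z":20,"yaw":3}]}}

```text
time: 0.35
ee_pos: [0.2018, 0.4667, 0.2481]
tcp_rot: [-179.8, -0.0, 163.3]
wrist_force: [-0.1, -0.2, 0.3]
opening: 0.0853
```

Run:
```python
from h import *
o=get_obs();print(o['time'],np.array(o['q']),o['ee_pos'],o['tcp_rot'])
z=np.load("top0.npz");p=z['p']
m=(p.min(2)>235).astype(np.uint8);m[:,:295]=0;m[:,400:]=0;m[:125]=0;m[215:]=0
c=max(cv2.findContours(m,0,cv2.CHAIN_APPROX_NONE)[0],key=cv2.contourArea)
X=plane('top',c[:,0],.094)
r=cv2.minAreaRect(np.float32(X[:,:2]*1000));print(r)
# line fits of sides in plate frame
Z=(X[:,:2]-np.array(r[0])/1000);a=np.radians(-3.5);L=Z@np.array([[np.cos(a),-np.sin(a)],[np.sin(a),np.cos(a)]])
for nm,s in(('left',(L[:,1]>.068)&(abs(L[:,0])<.05)),('right',(L[:,1]<-.068)&(abs(L[:,0])<.05)),('front',(L[:,0]<-.065)&(abs(L[:,1])<.05)),('back',(L[:,0]>.065)&(abs(L[:,1])<.04))):
    v=cv2.fitLine(np.float32(L[s]*1000),cv2.DIST_HUBER,0,.01,.01).ravel();print(nm,s.sum(),np.degrees(np.arctan2(v[1],v[0])))
```

```text
0.35 [ 6.66238931e+01 -1.14460105e-01  6.91687640e+00  9.71907416e+01
 -1.02891707e-02  8.33042346e+01] [0.20177859 0.46668691 0.24813678] [-1.79840482e+02 -8.36723471e-03  1.63319661e+02]
((745.9859619140625, -21.72429656982422), (148.8004150390625, 146.7703094482422), 86.27217864990234)
left 41 -0.40729445
right 18 -1.3722442
front 45 89.66486
back 40 89.611336
```

Emit:
{"method": "servo_tool", "body": {"steps": [{"x":15,"y":-50,"yaw":3},{"x":30,"y":-100,"yaw":6},{"x":45,"y":-150,"yaw":10},{"x":60,"y":-200,"yaw":13},{"x":75,"y":-250,"yaw":16},{"x":90,"y":-300,"yaw":20},{"x":105,"y":-350,"yaw":23},{"x":120,"y":-400,"yaw":26},{"x":135,"y":-450,"yaw":30},{"x":150,"y":-500,"yaw":33},{"x":165,"y":-550,"yaw":36},{"x":180,"y":-600,"yaw":39.6}]}}

```text
schema error: expected keys x, y, z, yaw
```

Emit:
{"method": "servo_tool", "body": {"steps": [{"x":15,"y":-50},{"x":30,"y":-100},{"x":45,"y":-150},{"x":60,"y":-200},{"x":60,"y":-207},{"x":60,"y":-207}]}}

```text
schema error: expected keys x, y, z, yaw
```

Run:
```python
from h import *
o=get_obs();print(o['time'],np.array(o['q']),o['ee_pos']*1000,o['tcp_rot'])
e=o['ee_pos'];print('to go',443.6-e[0]*1000,-342.0-e[1]*1000,202.9-o['tcp_rot'][2]%360)
```

```text
0.35 [ 6.66238931e+01 -1.14460105e-01  6.91687640e+00  9.71907416e+01
 -1.02891707e-02  8.33042346e+01] [201.77859102 466.68690954 248.13677577] [-1.79840482e+02 -8.36723471e-03  1.63319661e+02]
to go 241.82140898214334 -808.686909537132 39.58033887184351
```

Emit:
{"method": "servo_tool", "body": {"steps": [{"x":15,"y":-50,"z":0,"yaw":3},{"x":30,"y":-100,"z":0,"yaw":6},{"x":45,"y":-150,"z":0,"yaw":10},{"x":60,"y":-200,"z":0,"yaw":13},{"x":75,"y":-250,"z":0,"yaw":16},{"x":90,"y":-300,"z":0,"yaw":20},{"x":105,"y":-350,"z":0,"yaw":23},{"x":120,"y":-400,"z":0,"yaw":26},{"x":135,"y":-450,"z":0,"yaw":30},{"x":150,"y":-500,"z":0,"yaw":33},{"x":165,"y":-550,"z":0,"yaw":36},{"x":180,"y":-600,"z":0,"yaw":39.6}]}}

```text
time: 1.85
ee_pos: [0.3819, -0.1352, 0.248]
tcp_rot: [-179.8, 0.0, -157.0]
wrist_force: [1.0, 1.2, -0.6]
opening: 0.085
```

Emit:
{"method": "servo_tool", "body": {"steps": [{"x":15,"y":-50,"z":-20,"yaw":0},{"x":30,"y":-100,"z":-50,"yaw":0},{"x":45,"y":-150,"z":-80,"yaw":0},{"x":55,"y":-185,"z":-100,"yaw":0},{"x":60,"y":-205,"z":-120,"yaw":0},{"x":60,"y":-205,"z":-130,"yaw":0}]}}

```text
time: 2.6
ee_pos: [0.4412, -0.3407, 0.116]
tcp_rot: [-180.0, -0.1, -157.1]
wrist_force: [-0.3, 0.9, -0.4]
opening: 0.0855
```

Run:
```python
from h import *
o=get_obs();print(o['time'],np.array(o['q']),o['ee_pos']*1000,o['tcp_rot'])
e=o['ee_pos'];print('to go',443.6-e[0]*1000,-342.0-e[1]*1000,202.9-o['tcp_rot'][2]%360)
for n in("side","top"):
    p,d=camera(n);cv2.imwrite(f"pics/{n}1.png",p[:,:,::-1])
```

```text
2.6 [-3.76355524e+01  5.25345041e+00 -2.14676882e+00  8.26229869e+01
 -7.52562620e-02 -6.05493314e+01] [ 441.19578076 -340.67884365  116.01380456] [-1.79983206e+02 -7.69414238e-02 -1.57086217e+02]
to go 2.404219236262975 -1.3211563522192478 -0.01378290716149877
```

View pics/side1.png

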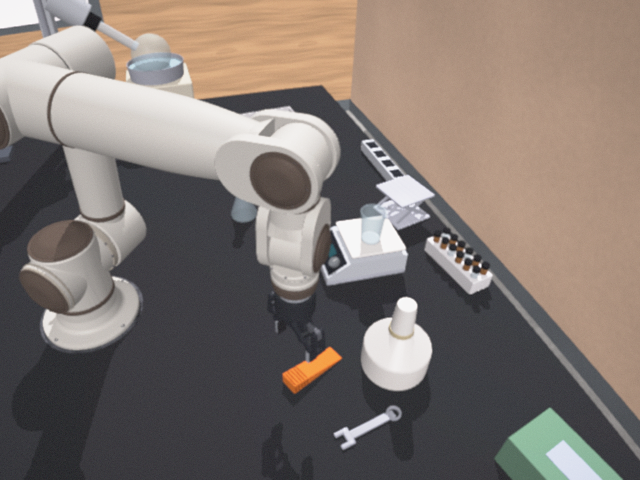

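View pics/top1.png

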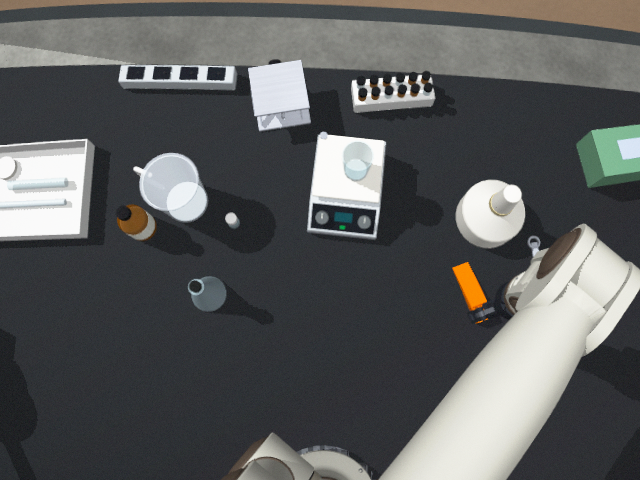

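Emit:
{"method": "servo_tool", "body": {"steps": [{"x":2.4,"y":-1.3,"z":-20,"yaw":0},{"x":2.4,"y":-1.3,"z":-50,"yaw":0},{"x":2.4,"y":-1.3,"z":-75,"yaw":0},{"x":2.4,"y":-1.3,"z":-90,"yaw":0},{"x":2.4,"y":-1.3,"z":-92,"yaw":0},{"x":2.4,"y":-1.3,"z":-92,"yaw":0}]}}

```text
time: 3.45
ee_pos: [0.444, -0.3407, 0.0259]
tcp_rot: [-179.9, -0.0, -157.0]
wrist_force: [-0.0, -0.2, 0.5]
opening: 0.0854
```

Emit:
{"method": "servo_tool", "body": {"steps": [{"x":0,"y":0,"z":0,"yaw":0},{"x":0,"y":0,"z":0,"yaw":0},{"x":0,"y":0,"z":0,"yaw":0},{"x":0,"y":0,"z":0,"yaw":0}], "grip": 46, "grip_force": 60}}

```text
time: 3.95
ee_pos: [0.444, -0.3408, 0.0259]
tcp_rot: [-179.9, -0.0, -157.0]
wrist_force: [0.5, 0.2, -0.1]
opening: 0.0463
```

Run:
```python
from h import *
o=get_obs();print(o)
for n in("side","top"):
    p,d=camera(n);q=p[300:420,230:390] if n=="side" else p[240:360,420:580];cv2.imwrite(f"pics/{n}2.png",cv2.resize(q,None,fx=5,fy=5,interpolation=cv2.INTER_CUBIC)[:,:,::-1])
```

```text
{'time': 3.95, 'q': array([-3.74760171e+01,  7.25502588e+00, -1.00092388e+01,  7.26695970e+01,
       -6.31661294e-02, -6.04722308e+01]), 'qd': array([ 0.13383822, -0.01464245, -0.13840393,  0.04093735, -0.07005858,
        0.15362023]), 'joint_efforts': array([ 4.36137663e-03, -5.39585459e+01,  4.59100378e+01, -1.07404075e-02,
       -3.58307370e-03,  1.41562909e-04]), 'ee_pos': array([ 0.44398229, -0.34078312,  0.02594152]), 'tcp_rot': array([-1.79911321e+02, -2.23659269e-02, -1.57003840e+02]), 'wrist_force': array([ 0.53271152,  0.21895671, -0.09088625]), 'torque': array([ 0.01071531, -0.00849991, -0.00320391]), 'opening': 0.0462664177711148}
```

View pics/side2.png

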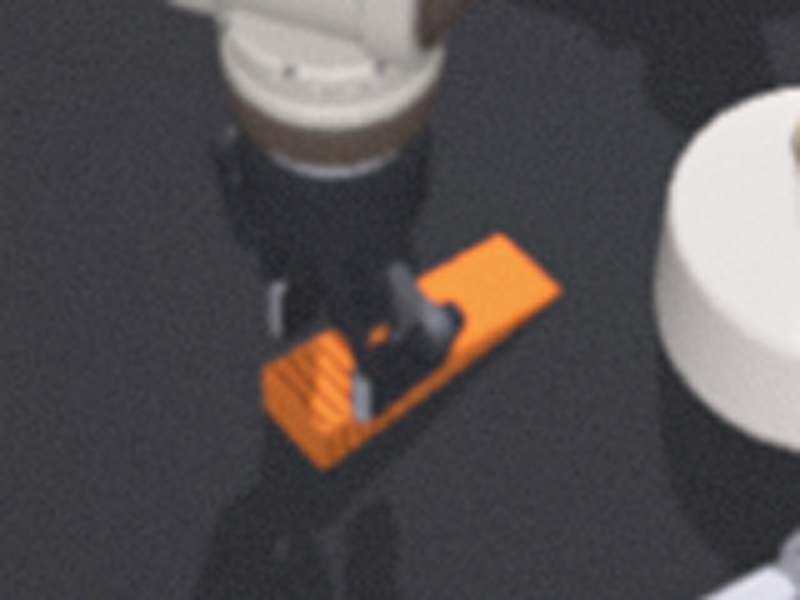

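View pics/top2.png

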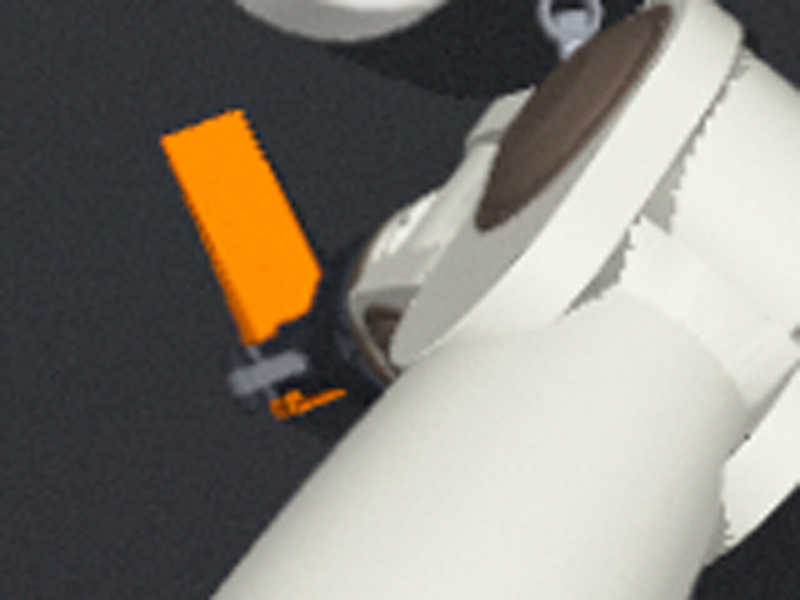

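Emit:
{"method": "servo_tool", "body": {"steps": [{"x":0,"y":-0.5,"z":-2,"yaw":0},{"x":0,"y":-0.5,"z":-4,"yaw":0},{"x":0,"y":-0.5,"z":-4,"yaw":0}]}}

```text
time: 4.42
ee_pos: [0.4438, -0.3411, 0.0216]
tcp_rot: [-179.9, -0.0, -157.0]
wrist_force: [0.0, 0.6, -0.0]
opening: 0.0462
```

Emit:
{"method": "servo_tool", "body": {"steps": [{"x":0,"y":0,"z":0,"yaw":0},{"x":0,"y":0,"z":0,"yaw":0},{"x":0,"y":0,"z":0,"yaw":0},{"x":0,"y":0,"z":0,"yaw":0}], "grip": 30, "grip_force": 80}}

```text
time: 4.92
ee_pos: [0.4439, -0.3411, 0.0226]
tcp_rot: [-179.9, -0.0, -157.0]
wrist_force: [-2.8, 1.9, 8.2]
opening: 0.0315
```

```bash
cat > look.py <<'E'
import sys
from h import *
k=sys.argv[1];o=get_obs();print(o['time'],o['ee_pos']*1000,o['tcp_rot'],o['wrist_force'],o['torque'],o['opening'])
a=list(map(int,sys.argv[2:6]))
for n,(u,v) in(("side",a[:2]),("top",a[2:4])):
    p,d=camera(n);np.savez(f"{n}{k}.npz",p=p,d=d);cv2.imwrite(f"pics/{n}{k}.png",cv2.resize(p[v:v+120,u:u+160],None,fx=5,fy=5,interpolation=cv2.INTER_CUBIC)[:,:,::-1])
E
python3 look.py 3 230 300 420 240
```

```text
4.925 [ 443.91579226 -341.13812469   22.55914676] [-1.79912855e+02 -1.67154100e-02 -1.56995994e+02] [-2.75435825  1.92108301  8.15702872] [0.48796221 0.58366858 0.02132311] 0.03147474813768463
```

View pics/side3.png

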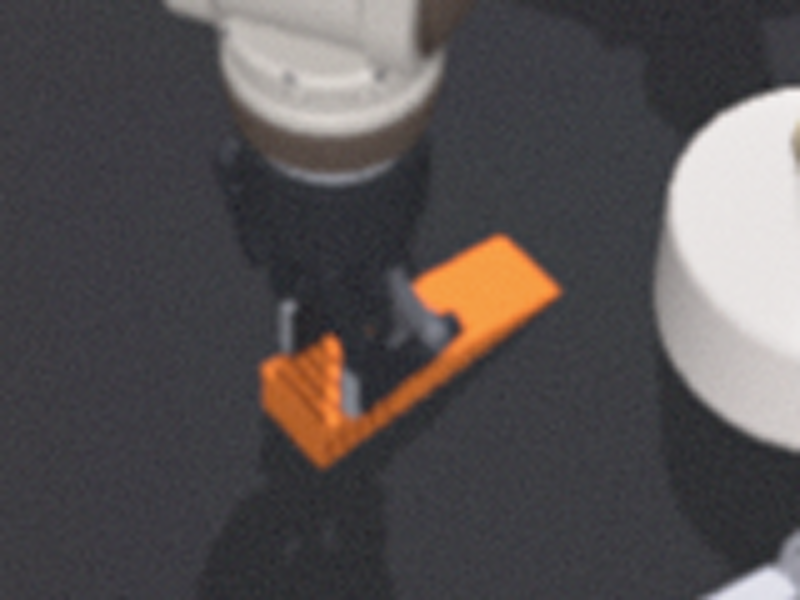

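View pics/top3.png

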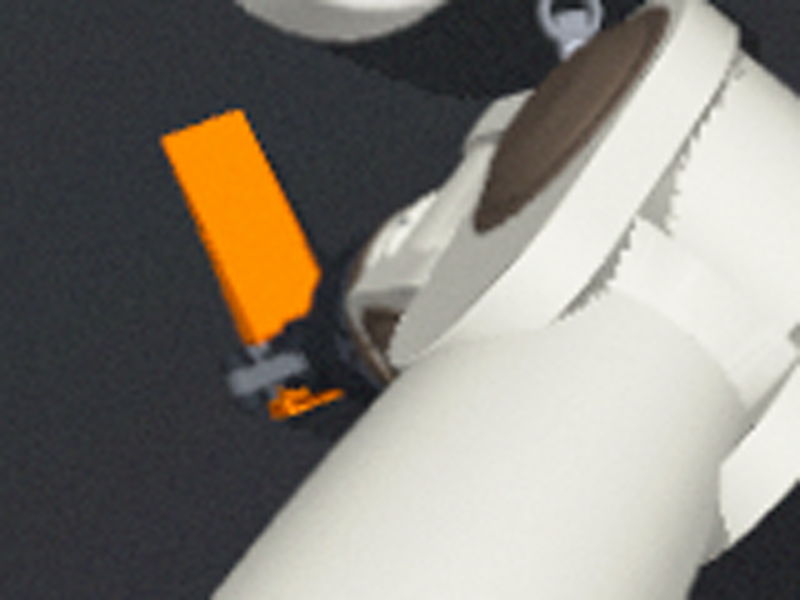

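Emit:
{"method": "servo_tool", "body": {"steps": [{"x":0,"y":0,"z":0,"yaw":0},{"x":0,"y":0,"z":0,"yaw":0},{"x":0,"y":0,"z":0,"yaw":0}], "grip": 38, "grip_force": 40}}

```text
time: 5.4
ee_pos: [0.444, -0.3412, 0.0226]
tcp_rot: [-179.9, -0.0, -157.0]
wrist_force: [0.1, -0.2, 1.5]
opening: 0.038
```

Emit:
{"method": "servo_tool", "body": {"steps": [{"x":0,"y":0,"z":5,"yaw":0},{"x":0,"y":0,"z":10,"yaw":0},{"x":0,"y":0,"z":15,"yaw":0},{"x":0,"y":0,"z":15,"yaw":0}]}}

```text
time: 5.9
ee_pos: [0.4442, -0.3414, 0.0382]
tcp_rot: [-179.9, 0.0, -157.0]
wrist_force: [0.4, 0.1, -0.5]
opening: 0.0382
```

```bash
python3 look.py 4 230 300 420 240
```

```text
5.9 [ 444.24339422 -341.41797025   38.23230399] [-1.79855927e+02  1.11546673e-02 -1.56996365e+02] [ 0.43286293  0.10921093 -0.51300158] [-0.05226766  0.01740502  0.0125993 ] 0.038247275732376636
```

View pics/side4.png

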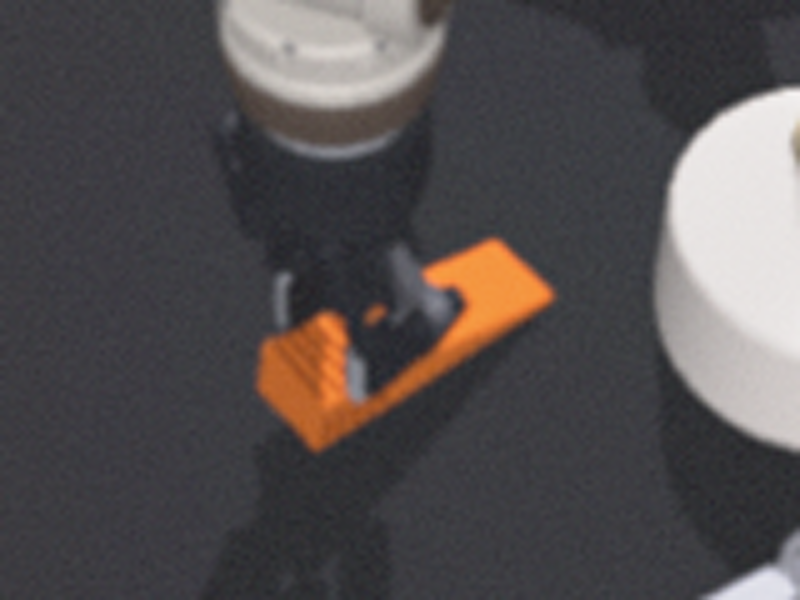

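View pics/top4.png

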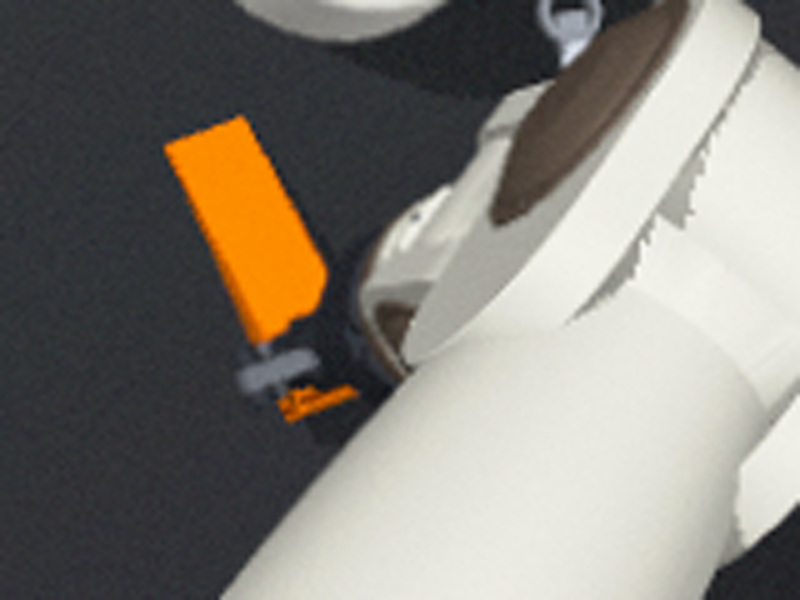

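Emit:
{"method": "servo_tool", "body": {"steps": [{"x":0,"y":0,"z":-6,"yaw":0},{"x":0,"y":0,"z":-11,"yaw":0},{"x":0,"y":0,"z":-14,"yaw":0},{"x":0,"y":0,"z":-14,"yaw":0}]}}

```text
time: 6.5
ee_pos: [0.4438, -0.3411, 0.0232]
tcp_rot: [-179.9, -0.0, -157.0]
wrist_force: [-1.2, 0.1, 0.0]
opening: 0.0379
```

Emit:
{"method": "servo_tool", "body": {"steps": [{"x":0,"y":0,"z":0,"yaw":0},{"x":0,"y":0,"z":0,"yaw":0},{"x":0,"y":0,"z":0,"yaw":0},{"x":0,"y":0,"z":0,"yaw":0}], "grip": 30, "grip_force": 80}}

```text
time: 7.0
ee_pos: [0.4443, -0.3412, 0.0243]
tcp_rot: [-179.9, 0.0, -157.0]
wrist_force: [-0.2, 2.1, 5.2]
opening: 0.0303
```

Emit:
{"method": "servo_tool", "body": {"steps": [{"x":0,"y":0,"z":5,"yaw":0},{"x":0,"y":0,"z":10,"yaw":0},{"x":0,"y":0,"z":20,"yaw":0},{"x":0,"y":0,"z":30,"yaw":0},{"x":0,"y":0,"z":30,"yaw":0}]}}

```text
time: 7.62
ee_pos: [0.4448, -0.3416, 0.0556]
tcp_rot: [-179.8, 0.1, -157.0]
wrist_force: [0.1, 0.0, 0.2]
opening: 0.0303
```

```bash
python3 look.py 5 230 290 420 240
```

```text
7.625 [ 444.82283535 -341.62567594   55.56704148] [-1.79777397e+02  7.97713730e-02 -1.56984208e+02] [0.09819107 0.02360569 0.18257395] [-0.01253456  0.05766099  0.04258956] 0.03025863104416414
```

View pics/side5.png

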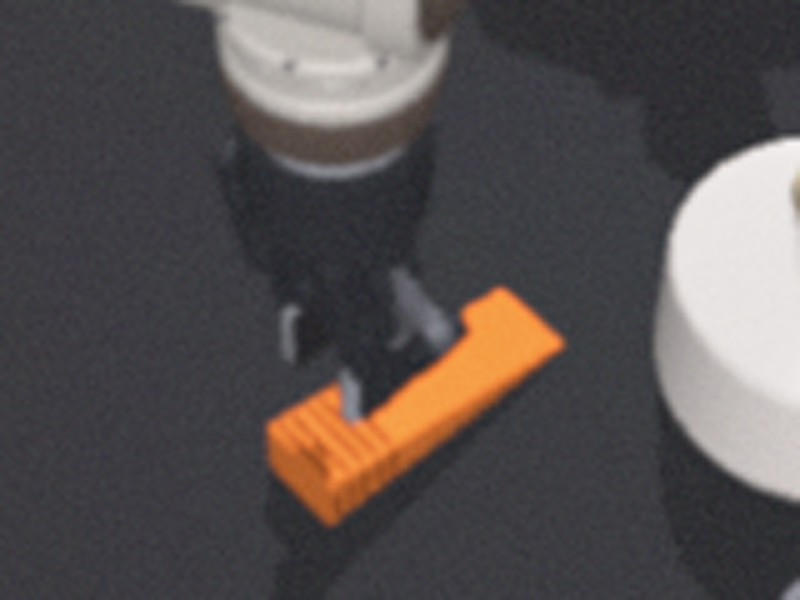

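Run:
```python
from h import *
for uv in([300,373.4],[303,369],[318,359]):
    for z in(.01,.02,.03,.04,.05):
        X=plane('side',[uv],z)[0]*1000-np.array([444.8,-341.6,0])
        a=np.radians(23);print(uv,z,X[:2]@[np.cos(a),np.sin(a)],X[:2]@[-np.sin(a),np.cos(a)])
z=np.load('side5.npz');X,uv=cloud('side',np.ones((480,640),bool),z['d'])
a=np.radians(23);L=X*1000-np.array([444.8,-341.6,0]);lx=L[:,:2]@[np.cos(a),np.sin(a)];ly=L[:,:2]@[-np.sin(a),np.cos(a)]
s=(abs(lx)<14)&(abs(ly)<60)&(L[:,2]>0)&(L[:,2]<130)
p=z['p'][uv[:,1],uv[:,0]]
s&=~((p[:,0]>150)&(p[:,2]<90))
for b in range(0,130,5):
    k=s&(L[:,2]>=b)&(L[:,2]<b+5)
    if k.sum():print(b,k.sum(),lx[k].min().round(1),lx[k].max().round(1),ly[k].min().round(1),ly[k].max().round(1))
```

```text
[300, 373.4] 0.01 13.277248979890198 5.566153844282601
[300, 373.4] 0.02 9.076527780443492 0.5639764474676725
[300, 373.4] 0.03 4.875806580996724 -4.438200949347108
[300, 373.4] 0.04 0.675085381549966 -9.440378346162014
[300, 373.4] 0.05 -3.525635817896727 -14.442555742976765
[303, 369] 0.01 25.66898978786698 10.004727012170065
[303, 369] 0.02 21.325394815351345 4.9513739407373745
[303, 369] 0.03 16.981799842835724 -0.10197913069544207
[303, 369] 0.04 12.638204870320166 -5.155332202128102
[303, 369] 0.05 8.294609897804543 -10.20868527356092
[318, 359] 0.01 68.73054813045488 8.406488207173677
[318, 359] 0.02 63.890463809915516 3.3715624424344632
[318, 359] 0.03 59.050379489376226 -1.6633633223048498
[318, 359] 0.04 54.21029516883692 -6.698289087044083
[318, 359] 0.05 49.37021084829759 -11.733214851783371
0 109 -13.5 14.0 -60.0 59.9
20 3 6.4 7.8 -4.4 4.2
25 3 3.6 4.6 -2.6 1.1
55 5 -7.1 0.6 -19.9 15.4
60 14 -10.7 9.4 -20.5 21.0
65 19 -10.6 6.4 -25.6 17.7
70 26 -10.5 3.6 -28.9 20.0
75 25 -10.8 5.9 -30.2 20.6
80 17 -11.0 4.6 -28.8 27.7
85 18 -10.7 4.1 -29.7 16.4
90 20 -11.2 2.4 -30.1 21.0
95 19 -11.2 2.4 -28.3 34.8
100 26 -13.4 3.5 -29.6 38.3
105 57 -13.0 9.4 -46.1 45.4
110 55 -11.9 10.8 -47.4 49.4
115 19 -11.9 8.5 -47.0 47.0
120 41 -12.3 11.2 -51.6 55.1
125 38 -13.3 9.5 -55.0 54.8
```

View pics/top5.png

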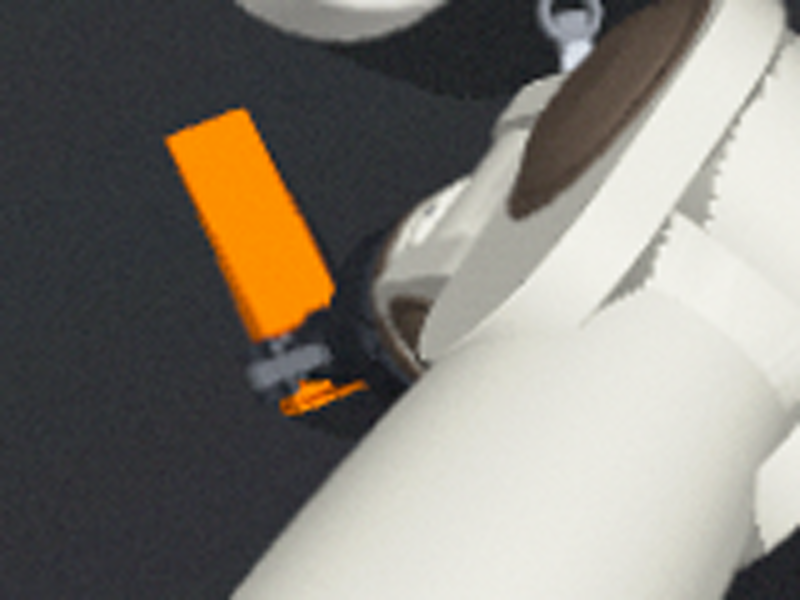

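Emit:
{"method": "servo_tool", "body": {"steps": [{"x":0,"y":0,"z":0,"yaw":0},{"x":0,"y":0,"z":0,"yaw":0},{"x":0,"y":0,"z":-10,"yaw":0},{"x":0,"y":0,"z":-20,"yaw":0},{"x":0,"y":0,"z":-30,"yaw":0},{"x":0,"y":0,"z":-36,"yaw":0},{"x":0,"y":0,"z":-38,"yaw":0},{"x":0,"y":0,"z":-38,"yaw":0}], "grip": 56}}

```text
time: 8.72
ee_pos: [0.4444, -0.3413, 0.0164]
tcp_rot: [-179.9, 0.0, -157.0]
wrist_force: [-0.3, -0.2, 0.5]
opening: 0.0561
```

```bash
python3 look.py 6 230 290 420 240
```

```text
8.725 [ 444.35573813 -341.25710941   16.36857772] [-1.79860838e+02  3.31608878e-02 -1.56986074e+02] [-0.3426062  -0.19895907  0.46398623] [0.0095925  0.01119062 0.00617693] 0.056101743250033254
```

View pics/side6.png

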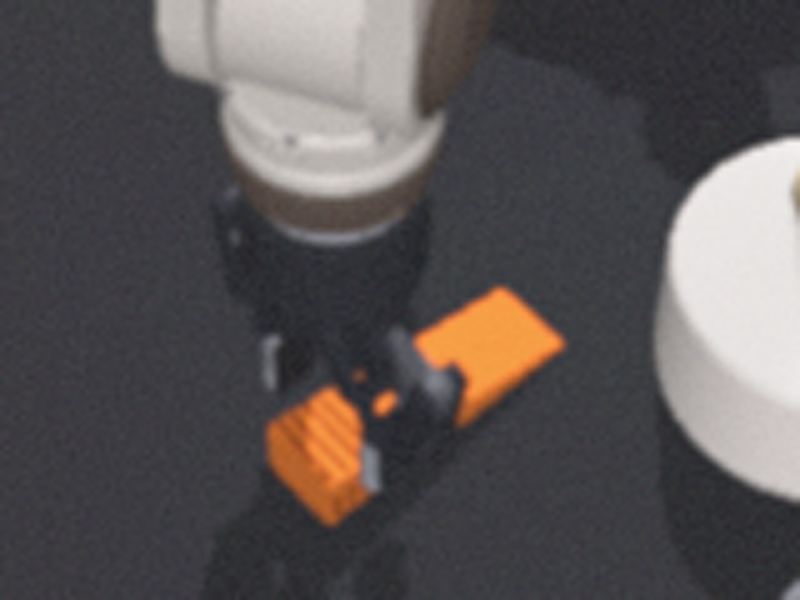

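Emit:
{"method": "servo_tool", "body": {"steps": [{"x":0,"y":0,"z":0,"yaw":0},{"x":0,"y":0,"z":0,"yaw":0},{"x":0,"y":0,"z":0,"yaw":0}], "grip": 43}}

```text
time: 9.2
ee_pos: [0.4446, -0.3415, 0.0169]
tcp_rot: [-179.8, 0.1, -157.0]
wrist_force: [0.9, -0.0, -0.2]
opening: 0.0429
```

Emit:
{"method": "servo_tool", "body": {"steps": [{"x":0,"y":0,"z":0,"yaw":0},{"x":0,"y":0,"z":0,"yaw":0},{"x":0,"y":0,"z":0,"yaw":0},{"x":0,"y":0,"z":0,"yaw":0}], "grip": 30, "grip_force": 60}}

```text
time: 9.7
ee_pos: [0.4448, -0.3416, 0.0173]
tcp_rot: [-179.8, 0.1, -157.0]
wrist_force: [-0.6, 0.1, 4.5]
opening: 0.0376
```

Emit:
{"method": "servo_tool", "body": {"steps": [{"x":0,"y":0,"z":1,"yaw":0},{"x":0,"y":0,"z":6,"yaw":0},{"x":0,"y":0,"z":12,"yaw":0},{"x":0,"y":0,"z":20,"yaw":0},{"x":0,"y":0,"z":30,"yaw":0},{"x":0,"y":0,"z":30,"yaw":0}]}}

```text
time: 10.45
ee_pos: [0.4453, -0.342, 0.0485]
tcp_rot: [-179.7, 0.1, -157.0]
wrist_force: [1.1, -0.3, -1.1]
opening: 0.0374
```

```bash
python3 look.py 7 230 290 420 240
```

```text
10.45 [ 445.34532897 -342.0495474    48.5428916 ] [-1.79685057e+02  1.27841877e-01 -1.56987151e+02] [ 1.08473118 -0.31009003 -1.0528113 ] [-0.03200322 -0.00118433 -0.03291819] 0.03744346466171005
```

View pics/side7.png

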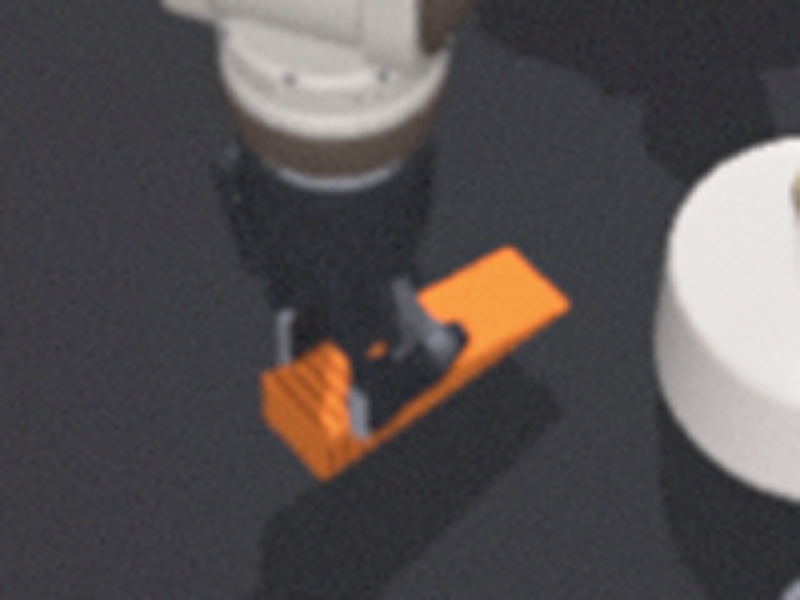

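View pics/top7.png

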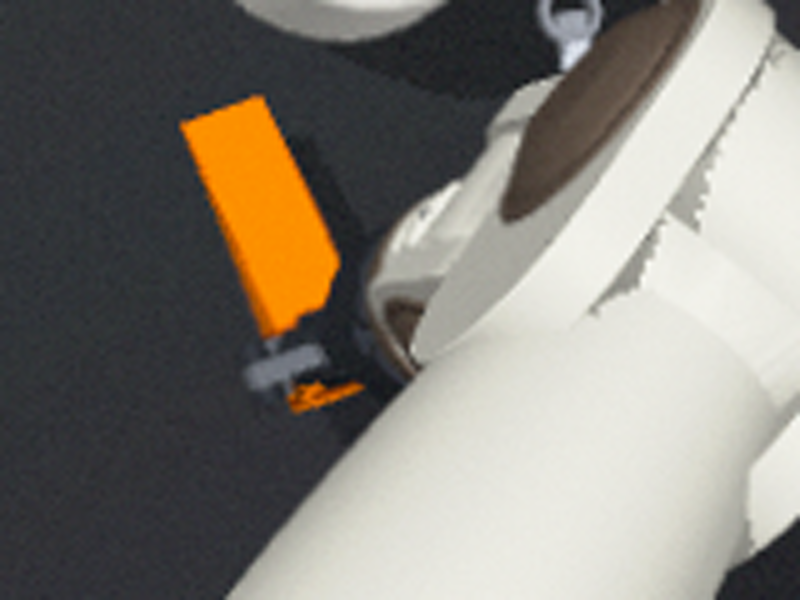

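Run:
```python
from h import *
uv=np.array([[180,126],[264,97]])/5.+[420,240]-.4
e=np.array([445.3,-342.0]);a=np.radians(23.0)
for z in(.028,.034,.04):
    T=plane('top',uv,z)*1000;t=T.mean(0)[:2]-e;v=(T[0]-T[1])[:2];print(z,T,t@[np.cos(a),np.sin(a)],t@[-np.sin(a),np.cos(a)],np.degrees(np.arctan2(-v[0],v[1])),np.linalg.norm(v))
# left edge direction & both: side view tip bottom corner
us=np.array([[512,246],[570,304]])/5.+[230,290]-.4
for z in(.028,.034,.04):
    T=plane('side',us,z)*1000;t=T.mean(0)[:2]-e;v=(T[0]-T[1])[:2];print(z,T,t@[np.cos(a),np.sin(a)],t@[-np.sin(a),np.cos(a)],np.degrees(np.arctan2(-v[0],v[1])),np.linalg.norm(v))
```

```text
0.028 [[ 546.02279713 -280.04674714   28.        ]
 [ 561.31999716 -319.61713704   28.        ]] 116.23276990324058 -3.5281763400193427 21.135604042304195 42.42428650997019
0.034 [[ 544.92813336 -278.63667425   34.        ]
 [ 560.14900251 -318.00961347   34.        ]] 115.77952955263143 -1.6966886073956928 21.135604042304017 42.21259528405659
0.04 [[ 543.83346959 -277.22660136   40.        ]
 [ 558.97800786 -316.4020899    40.        ]] 115.32628920202238 0.13479912522790727 21.135604042304177 42.00090405814297
0.028 [[ 548.83781358 -275.61039048   28.        ]
 [ 562.82568917 -313.94875784   28.        ]] 120.1955038808006 0.2784352200520317 20.04465903845108 40.81042850689342
0.034 [[ 547.00213452 -279.83067819   34.        ]
 [ 560.89119322 -317.89820539   34.        ]] 116.8641867404653 -2.745142893347328 20.04465903845088 40.52212455276332
0.04 [[ 545.16645546 -284.05096591   40.        ]
 [ 558.95669726 -321.84765294   40.        ]] 113.5328696001302 -5.76872100674678 20.044659038450867 40.233820598633514
```

Emit:
{"method": "servo_tool", "body": {"steps": [{"x":0,"y":10,"z":20,"yaw":-2},{"x":0,"y":40,"z":30,"yaw":-5},{"x":0,"y":80,"z":30,"yaw":-8},{"x":1,"y":120,"z":30,"yaw":-11},{"x":2,"y":160,"z":30,"yaw":-14},{"x":2,"y":200,"z":30,"yaw":-17},{"x":3,"y":240,"z":30,"yaw":-20},{"x":4,"y":280,"z":30,"yaw":-23},{"x":5,"y":315,"z":20,"yaw":-25},{"x":5,"y":335,"z":5,"yaw":-26},{"x":5,"y":340,"z":-10,"yaw":-26},{"x":5,"y":340,"z":-18,"yaw":-26}]}}

```text
time: 12.05
ee_pos: [0.4493, -0.0018, 0.0282]
tcp_rot: [-179.8, 0.0, 177.1]
wrist_force: [-0.5, -0.0, -1.0]
opening: 0.0379
```

```bash
python3 look.py 8 220 190 280 150
```

```text
12.05 [449.3231645   -1.79864296  28.2015501 ] [-1.79756774e+02  6.98917916e-03  1.77060557e+02] [-0.45146437 -0.00704516 -0.97026967] [-0.00836844  0.00350268  0.00508462] 0.037868141746180355
```

View pics/side8.png

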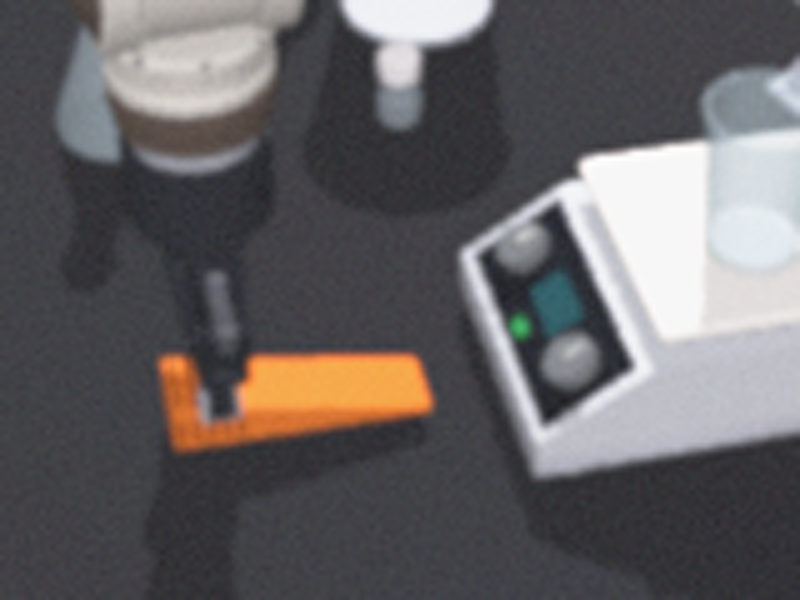

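View pics/top8.png

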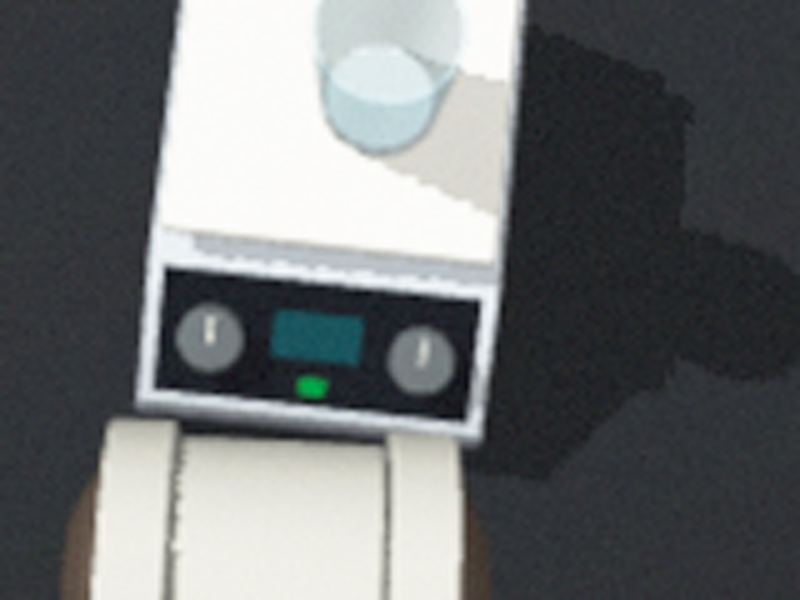

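Run:
```python
from h import *
f=lambda L:np.array(L)/5.+[220,190]-.4
T=plane('side',f([[417,356],[433,408]]),.014)*1000;print(T,T.mean(0))
B=plane('side',f([[163,357],[172,402]]),.041)*1000;print(B,B.mean(0))
v=(T.mean(0)-B.mean(0))[:2];print(np.linalg.norm(v),np.degrees(np.arctan2(v[1],v[0])))
for w in(T,B):
    v=(w[0]-w[1])[:2];print(np.degrees(np.arctan2(-v[0],v[1])),np.linalg.norm(v))
# near lower side edge
L=plane('side',f([[177,452],[432,413]]),.011)*1000;v=L[1]-L[0];print(L,np.degrees(np.arctan2(v[1],v[0])),np.linalg.norm(v))
# stirrer in side
S=plane('side',f([[462,252],[535,435]]),.034)*1000;print(S,S.mean(0));v=(S[0]-S[1])[:2];print(np.degrees(np.arctan2(-v[0],v[1])),np.linalg.norm(v))
print(plane('side',f([[537,478]]),.011))
```

```text
[[567.22758171   9.99510687  14.        ]
 [563.33781778 -31.96573569  14.        ]] [565.28269975 -10.98531441  14.        ]
[[427.60272165  21.03656567  41.        ]
 [424.69198686 -14.28836902  41.        ]] [426.14735426   3.37409833  41.        ]
139.87436183346495 -5.892329060663126
-5.296174468736518 42.14074717177321
-4.710466177295599 35.444652452283925
[[423.79261329 -21.59697162  11.        ]
 [562.60777536 -32.58475084  11.        ]] -4.52575564475662 139.2493465449319
[[611.11877434  65.33013924  34.        ]
 [601.98313143 -86.2127721   34.        ]] [606.55095288 -10.44131643  34.        ]
-3.4498550386734204 151.81802906427512
[[ 0.6008946  -0.09526939  0.011     ]]
```

Emit:
{"method": "servo_tool", "body": {"steps": [{"x":0,"y":-1,"z":-3,"yaw":0.8},{"x":0,"y":-1,"z":-6,"yaw":0.8},{"x":0,"y":-1,"z":-9,"yaw":0.8},{"x":0,"y":-1,"z":-10,"yaw":0.8},{"x":0,"y":-1,"z":-10,"yaw":0.8}]}}

```text
time: 12.78
ee_pos: [0.4492, -0.0033, 0.0184]
tcp_rot: [-179.8, -0.0, 177.8]
wrist_force: [0.1, -0.5, -1.2]
opening: 0.0377
```

Still hanging by its weight; lower to contact.

Emit:
{"method": "servo_tool", "body": {"steps": [{"x":0,"y":0,"z":-0.7,"yaw":0},{"x":0,"y":0,"z":-1.3,"yaw":0},{"x":0,"y":0,"z":-1.3,"yaw":0}]}}

```text
time: 13.15
ee_pos: [0.4493, -0.0033, 0.0172]
tcp_rot: [-179.8, -0.0, 177.8]
wrist_force: [-1.5, 0.5, 0.9]
opening: 0.0374
```

```bash
python3 look.py 9 220 190 280 150
```

```text
13.15 [449.29358146  -3.25237451  17.23744856] [-1.79757733e+02 -2.39341769e-03  1.77793456e+02] [-1.45660378  0.4632367   0.88944749] [0.00803489 0.162187   0.00707681] 0.03743096824429328
```

View pics/side9.png

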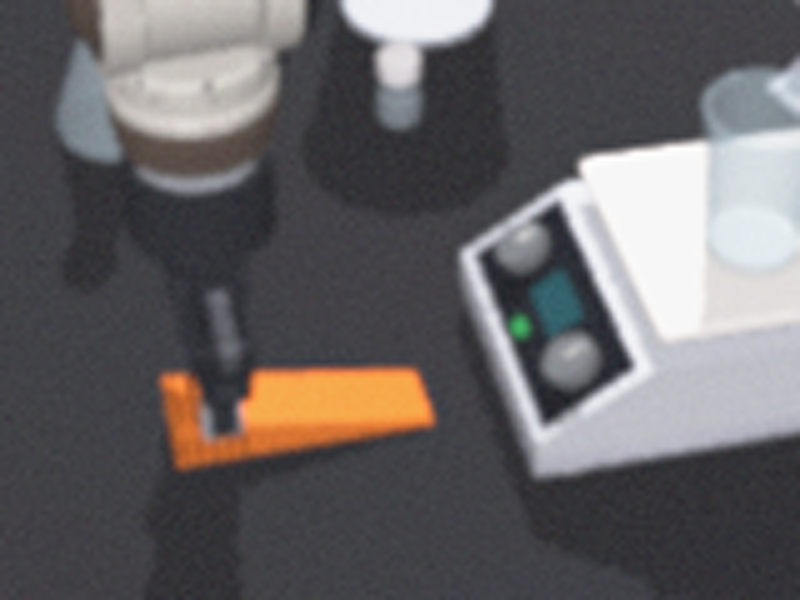

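```bash
cat > m.py <<'E'
from h import *
f=lambda L:np.array(L)/5.+[220,190]-.4
T=plane('side',f([[418,370],[435,422]]),.003)*1000;print(T,T.mean(0))
v=(T[0]-T[1])[:2];print(np.degrees(np.arctan2(-v[0],v[1])),np.linalg.norm(v))
L=plane('side',f([[179,470],[435,429]]),.0)*1000;v=L[1]-L[0];print(L,np.degrees(np.arctan2(v[1],v[0])),np.linalg.norm(v))
# upper far edge, from (250,369) on? near top edge: z varies; fit mask lower edge
z=np.load('side9.npz');p=z['p'];m=orange(p)|((p[...,0].astype(int)-p[...,2]>60));m[:, :250]=0;m[:200]=0;m[300:]=0;m[:,310:]=0
k,l,s,_=cv2.connectedComponentsWithStats(m.astype(np.uint8));m=l==1+np.argmax(s[1:,4])
us=np.arange(258,304);low=[np.nonzero(m[:,u])[0].max()+.5 for u in us]
X=plane('side',np.c_[us,low],0)*1000;v=cv2.fitLine(np.float32(X[:,:2]),cv2.DIST_HUBER,0,.01,.01).ravel();print('low edge',v,np.degrees(np.arctan2(v[1],v[0])))
# stirrer lower near edge (right side bottom) : yaw by same method at z=.011
q=p.min(2).astype(int)>110;us=np.arange(332,395);low=[np.nonzero(q[240:300,u])[0].max()+240.5 for u in us]
X=plane('side',np.c_[us,low],.011)*1000;v=cv2.fitLine(np.float32(X[:,:2]),cv2.DIST_HUBER,0,.01,.01).ravel();print('st edge',v,np.degrees(np.arctan2(v[1],v[0])))
E
python3 m.py
```

```text
[[567.92435261  10.13250153   3.        ]
 [564.6007204  -31.9749408    3.        ]] [566.2625365  -10.92121963   3.        ]
-4.513123604330116 42.23840941890392
[[423.56561074 -24.2819932    0.        ]
 [563.91525459 -34.25964129   0.        ]] -4.066394025739624 140.7038591813352
low edge [ 9.9813884e-01 -6.0982257e-02  4.9225400e+02 -2.7879328e+01] -3.496195
st edge [ 9.9825072e-01 -5.9122320e-02  7.0164026e+02 -1.0179027e+02] -3.389436
```

Emit:
{"method": "servo_tool", "body": {"steps": [{"x":6,"y":-0.4,"z":0,"yaw":0},{"x":14,"y":-0.9,"z":0,"yaw":0},{"x":22,"y":-1.4,"z":0,"yaw":0},{"x":30,"y":-1.9,"z":0,"yaw":0},{"x":38,"y":-2.4,"z":0,"yaw":0},{"x":46,"y":-2.9,"z":0,"yaw":0},{"x":54,"y":-3.4,"z":0,"yaw":0},{"x":60,"y":-3.8,"z":0,"yaw":0},{"x":66,"y":-4.2,"z":0,"yaw":0},{"x":70,"y":-4.4,"z":0,"yaw":0},{"x":70,"y":-4.4,"z":0,"yaw":0}]}}

```text
time: 14.62
ee_pos: [0.5199, -0.0077, 0.0173]
tcp_rot: [-179.8, 0.0, 177.8]
wrist_force: [-0.4, 0.1, 1.5]
opening: 0.0375
```

```bash
python3 look.py 10 260 190 280 150
```

```text
14.625 [519.85038094  -7.70633649  17.27252923] [-1.79756824e+02  4.14015741e-02  1.77786498e+02] [-0.43170388  0.11613191  1.46611512] [ 0.00055946 -0.20464573 -0.02454788] 0.03748460728017277
```

View pics/side10.png

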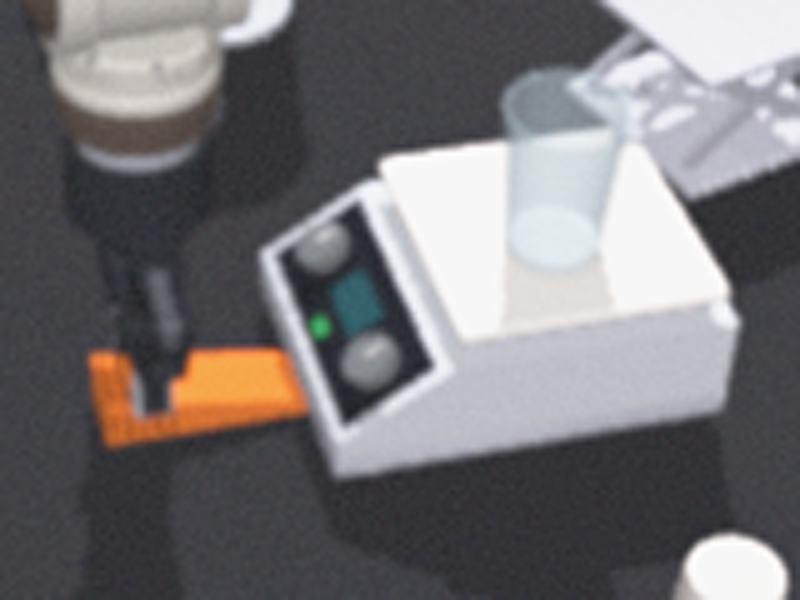

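Emit:
{"method": "servo_tool", "body": {"steps": [{"x":2,"y":-0.1,"z":0,"yaw":0},{"x":4,"y":-0.2,"z":0,"yaw":0},{"x":6,"y":-0.4,"z":0,"yaw":0},{"x":6,"y":-0.4,"z":0,"yaw":0}]}}

```text
time: 15.22
ee_pos: [0.5258, -0.0081, 0.0173]
tcp_rot: [-179.8, 0.1, 177.8]
wrist_force: [-0.4, -0.3, 2.6]
opening: 0.0375
```

Emit:
{"method": "servo_tool", "body": {"steps": [{"x":1,"y":-0.1,"z":0,"yaw":0},{"x":2,"y":-0.1,"z":0,"yaw":0},{"x":2,"y":-0.1,"z":0,"yaw":0}]}}

```text
time: 15.6
ee_pos: [0.5279, -0.0082, 0.0173]
tcp_rot: [-179.8, 0.1, 177.8]
wrist_force: [-1.7, -0.7, 2.2]
opening: 0.0379
```

Emit:
{"method": "servo_tool", "body": {"steps": [{"x":1,"y":-0.1,"z":0,"yaw":0},{"x":2,"y":-0.1,"z":0,"yaw":0},{"x":2,"y":-0.1,"z":0,"yaw":0}]}}

```text
time: 15.98
ee_pos: [0.5301, -0.0083, 0.0173]
tcp_rot: [-179.8, 0.1, 177.8]
wrist_force: [-0.6, 0.2, 1.5]
opening: 0.0379
```

Emit:
{"method": "servo_tool", "body": {"steps": [{"x":1,"y":-0.1,"z":0,"yaw":0},{"x":2,"y":-0.1,"z":0,"yaw":0},{"x":2,"y":-0.1,"z":0,"yaw":0}]}}

```text
time: 16.35
ee_pos: [0.5321, -0.0084, 0.0173]
tcp_rot: [-179.8, 0.1, 177.8]
wrist_force: [-1.9, -0.2, 2.4]
opening: 0.0377
```

Emit:
{"method": "servo_tool", "body": {"steps": [{"x":1,"y":-0.1,"z":0,"yaw":0},{"x":2,"y":-0.1,"z":0,"yaw":0},{"x":2,"y":-0.1,"z":0,"yaw":0}]}}

```text
time: 16.73
ee_pos: [0.5329, -0.0085, 0.0172]
tcp_rot: [-179.8, -0.1, 177.8]
wrist_force: [-8.7, 1.0, 7.9]
opening: 0.037
```

Emit:
{"method": "servo_tool", "body": {"steps": [{"x":1,"y":-0.1,"z":0,"yaw":0},{"x":2,"y":-0.1,"z":0,"yaw":0},{"x":3,"y":-0.2,"z":0,"yaw":0},{"x":4,"y":-0.2,"z":0,"yaw":0},{"x":4,"y":-0.2,"z":0,"yaw":0}]}}

```text
time: 17.35
ee_pos: [0.5352, -0.0086, 0.0172]
tcp_rot: [-179.8, -0.3, 177.8]
wrist_force: [-10.8, 0.8, 9.8]
opening: 0.0378
```

```bash
python3 look.py 11 260 190 280 150
```

```text
17.35 [535.23546086  -8.57594323  17.20290615] [-179.75568347   -0.27486685  177.79173605] [-10.77688714   0.80149531   9.81235974] [0.16806248 2.27963531 0.00637487] 0.03778130872508287
```

View pics/side11.png

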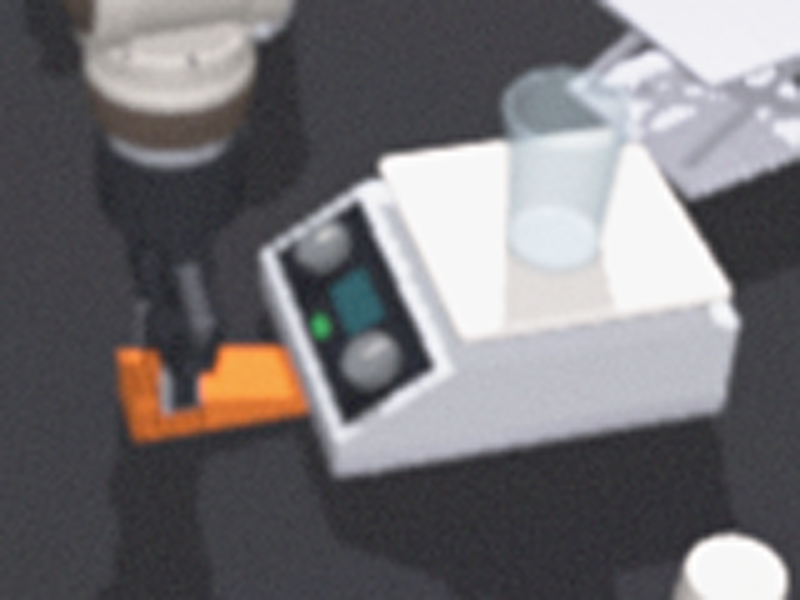

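Emit:
{"method": "servo_tool", "body": {"steps": [{"x":2,"y":-0.1,"z":0,"yaw":0},{"x":4,"y":-0.2,"z":0,"yaw":0},{"x":6,"y":-0.4,"z":0,"yaw":0},{"x":8,"y":-0.5,"z":0,"yaw":0},{"x":9,"y":-0.6,"z":0,"yaw":0},{"x":9,"y":-0.6,"z":0,"yaw":0}]}}

```text
time: 18.2
ee_pos: [0.5426, -0.0091, 0.0172]
tcp_rot: [-179.8, -0.5, 177.8]
wrist_force: [-10.8, 1.3, 10.0]
opening: 0.0374
```

```bash
python3 look.py 12 260 190 280 150
cat > flow.py <<'E'
import sys
from h import *
# track stirrer points side/top between frame 10 and k, report px shift
k=sys.argv[1]
for n in('side','top'):
    A=np.load(f'{n}10.npz')['p'];B=np.load(f'{n}{k}.npz')['p'];g=lambda p:cv2.cvtColor(p,cv2.COLOR_RGB2GRAY)
    if n=='side': pts=dict(front=(260+5,190+50),knobL=(324,239),knobR=(334,262),green=(324,255),frontR=(328,285),plateL=(337,222),plateR=(352,257),back=(405,250),vial=(299,205),spanner=(345,435))
    else: pts=dict(knobL=(321,217),knobR=(364,222),green=(342,227),disp=(343,217),FL=(309,231),FR=(376,237),BL=(315,138),BR=(384,142),jack=(300,100))
    P0=np.float32(list(pts.values())).reshape(-1,1,2)
    P1,st,e=cv2.calcOpticalFlowPyrLK(g(A),g(B),P0,None,winSize=(15,15),maxLevel=1)
    for q,a,b in zip(pts,P0[:,0],P1[:,0]): print(n,q,(b-a).round(2))
# wedge thick end left edge, side
def left(k):
    p=np.load(f'side{k}.npz')['p'].astype(int);r=(p[...,0]-p[...,2]).astype(float);r[:, :265]=0
    out=[]
    for v in range(263,272):
        row=r[v];u=next(i for i in range(265,330) if row[i]>60);out.append(u-1+(60-row[u-1])/(row[u]-row[u-1]))
    return np.mean(out)
print('wedge left px',left(10),left(k))
E
python3 flow.py 11;python3 flow.py 12
```

```text
18.2 [542.64559567  -9.0655405   17.20165463] [-179.76523666   -0.45708535  177.79667705] [-10.80958896   1.3170203    9.97693552] [0.23167574 2.25896096 0.01983187] 0.03738340831060442
side front [ 5.02 -1.52]
side knobL [ 0.03 -0.14]
side knobR [ 0.06 -0.17]
side green [-0.01 -0.04]
side frontR [-0.01 -0.16]
side plateL [ 0.1  -0.09]
side plateR [ 0.03 -0.09]
side back [0.12 0.04]
side vial [ 6.83 -1.21]
side spanner [0.01 0.  ]
top knobL [  1.44 -14.63]
top knobR [ 0.96 -9.48]
top green [-19.28  84.16]
top disp [  1.13 -12.02]
top FL [ 1.08 -8.19]
top FR [ 0.84 -8.4 ]
top BL [ 0.02 -0.11]
top BR [ 0.02 -0.12]
top jack [0.   0.01]
wedge left px 277.9615680994958 283.61773983380664
side front [ 8.35 -4.58]
side knobL [ 0.25 -0.5 ]
side knobR [ 0.27 -0.52]
side green [ 0.13 -0.47]
side frontR [ 0.11 -0.54]
side plateL [ 0.34 -0.38]
side plateR [ 0.28 -0.56]
side back [ 0.27 -0.07]
side vial [10.33 -2.27]
side spanner [0.01 0.01]
top knobL [ -4.62 121.13]
top knobR [  1.9  -24.75]
top green [-17.73  89.04]
top disp [  1.67 -17.84]
top FL [ 1.22 -5.41]
top FR [  1.36 -15.16]
top BL [ 0.05 -0.28]
top BR [ 0.02 -0.31]
top jack [0.   0.01]
wedge left px 277.9615680994958 286.3589164523268
```

View pics/side12.png

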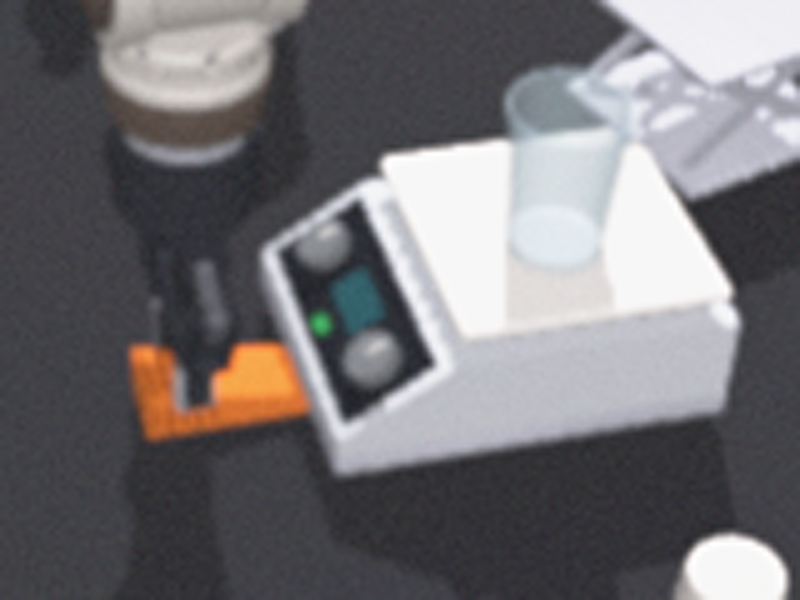

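```bash
cat > lift.py <<'E'
import sys
from h import *
k=sys.argv[1]
g=lambda p:cv2.cvtColor(p,cv2.COLOR_RGB2GRAY)
A=np.load('side10.npz');B=np.load(f'side{k}.npz')
m=np.zeros((480,640),np.uint8);cv2.fillPoly(m,[np.int32([[313,243],[337,226],[378,222],[404,250],[404,268],[328,284]])],1);m[195:248,358:390]=0
P0=cv2.goodFeaturesToTrack(g(A['p']),60,.02,4,mask=m)
P1,st,_=cv2.calcOpticalFlowPyrLK(g(A['p']),g(B['p']),P0,None,winSize=(13,13),maxLevel=1)
P0=P0[:,0];P1=P1[:,0]
d=cv2.medianBlur(A['d'],3)
X=[];
for u,v in P0:
    M=np.zeros((480,640),bool);M[int(round(v)),int(round(u))]=1
    c,_=cloud('side',M,d);X.append(c[0] if len(c) else [np.nan]*3)
X=np.array(X);ok=np.isfinite(X[:,0])&(X[:,2]>0)&(X[:,2]<.11);X,P0,P1=X[ok],P0[ok],P1[ok]
a=np.radians(-3.6);dx=np.array([np.cos(a),np.sin(a),0]);E=np.array([.606,-.013,0]);H=E+dx*.206
def move(phi,t):
    s=(X-H)@dx;z=X[:,2];Y=X.copy()
    Y+=np.outer(s*(np.cos(phi)-1)+z*np.sin(phi)+t,dx);Y[:,2]=z*np.cos(phi)-s*np.sin(phi);return Y
from scipy.optimize import least_squares
fl=P1-P0
r=least_squares(lambda q:((proj('side',move(q[0]/100,q[1]/1000))-proj('side',X))-fl).ravel(),[0,0],loss='soft_l1',f_scale=.1)
phi=r.x[0]/100;J=np.linalg.inv(r.jac.T@r.jac);s=np.median(abs(r.fun))*1.5
print(len(X),'phi',phi,'foot lift mm',phi*181,'edge',phi*206,'shift mm',r.x[1],'res',s, 'sd lift,shift',s*np.sqrt(J[0,0])*1.81,s*np.sqrt(J[1,1]))
E
python3 lift.py 11;python3 lift.py 12
```

```text
26 phi 0.002580945015746798 foot lift mm 0.4671510478501704 edge 0.5316746732438403 shift mm -0.024090479617629505 res 0.052840230213362815 sd lift,shift 0.04603543865532118 0.040676968383365854
26 phi 0.010112510246679175 foot lift mm 1.8303643546489308 edge 2.0831771108159103 shift mm -0.055580391902331557 res 0.03894673160933593 sd lift,shift 0.03427022435108703 0.02969346081660373
```

Emit:
{"method": "servo_tool", "body": {"steps": [{"x":2,"y":-0.1,"z":0,"yaw":0},{"x":4,"y":-0.2,"z":0,"yaw":0},{"x":6,"y":-0.4,"z":0,"yaw":0},{"x":8,"y":-0.5,"z":0,"yaw":0},{"x":8.2,"y":-0.5,"z":0,"yaw":0},{"x":8.2,"y":-0.5,"z":0,"yaw":0}]}}

```text
time: 19.05
ee_pos: [0.5492, -0.0095, 0.0172]
tcp_rot: [-179.8, -0.6, 177.8]
wrist_force: [-10.5, 1.2, 9.5]
opening: 0.0375
```

```bash
python3 look.py 13 260 190 280 150;python3 lift.py 13; python3 flow.py 13|grep -E "left|BL|BR|spanner"
python3 - <<'E'
import cv2,numpy as np
for n in('side','top'): cv2.imwrite(f'pics/{n}13f.png',np.load(n+'13.npz')['p'][:,:,::-1])
E
```

```text
19.05 [549.22243171  -9.49143871  17.22209166] [-179.76739838   -0.63812065  177.79770375] [-10.51883368   1.16708339   9.46095961] [0.16345592 2.21395227 0.003045  ] 0.03746978941669116
26 phi 0.015887134131229847 foot lift mm 2.875571277752602 edge 3.2727496310333484 shift mm 0.05383510234190786 res 0.06708658034520454 sd lift,shift 0.0635223964358156 0.05456918448566855
side spanner [0.01 0.01]
top BL [ 0.09 -0.52]
top BR [ 0.03 -0.53]
wedge left px 277.9615680994958 288.73265373662196
```

View pics/side13.png

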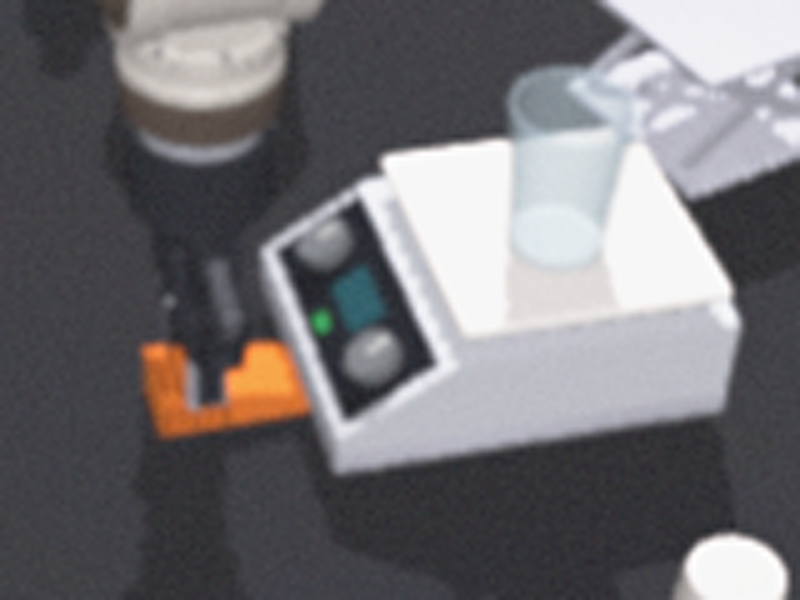

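View pics/top13f.png

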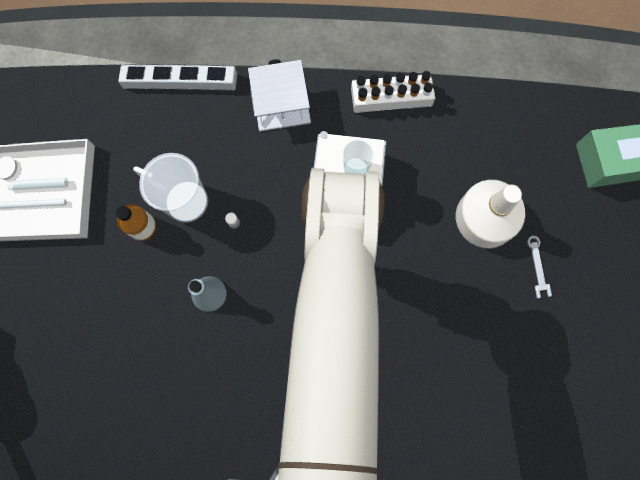

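```bash
python3 look.py 14 260 190 280 150;python3 lift.py 14;python3 -c "
from workcell import *
print(job_done());print(get_obs()['ee_pos'])"
```

```text
19.15 [549.21542869  -9.45482602  17.20156311] [-179.76688782   -0.63807302  177.80064697] [-10.81405807   0.5365517    8.77079517] [ 0.1799317   2.22661421 -0.00759109] 0.03772119810119876
26 phi 0.015767855013853443 foot lift mm 2.8539817575074733 edge 3.2481781328538095 shift mm 0.07087030290739957 res 0.0671361669569066 sd lift,shift 0.06298840885443542 0.05461275661639093
the job is handed in; nothing more can be done
None
the job is handed in; nothing more can be done
```

The front of the stirrer is up on the wedge with both front feet about 2.9 mm off the bench. I handed the job in at about 19 s with the gripper still holding the wedge.

**What I did:** I picked up the wedge, set it flat in front of the stirrer and pushed it thin end first under the middle of the front edge. It met the edge about 83 mm into the push, and I went about 17 mm further.

**Last checks:**
- **Lift:** tracking the stirrer in the side camera gave 2.85–2.88 mm at the feet, with the stirrer shifted back less than 0.1 mm. This is one front-to-back tilt figure; I did not measure the two feet separately.
- **Push:** the push held steady at about 10.5 N.
- **Alignment:** before the push, the wedge's angle matched the stirrer's to about 0.1°, and it was within about 1.5 mm of the centre line. I could not check either from above during the push because the arm blocked the top camera.
- **Everything else:** the beaker is still standing on the plate. In the last top picture the flask, bottle, jug, funnel, spanner and vial look unmoved by eye.

**What went wrong:** the first two grips were too high. On one try the wedge only tipped up with its thin end still on the bench, and on the other the fingers slid off over the top. Each time it was left roughly where it had lain. Gripping about 6 mm lower held it.

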